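Load the swing-arm lens stage and set it with the coaxial drive

ROBOT

A 6-joint arm with a two-finger parallel gripper is mounted at the origin on a cart in front of the work surface, level with it; the furniture and walls round the work are solid. World frame = base frame: x ahead of the robot, y to its left, z up, the work surface at z = 0. Lengths are in m, angles in rad, forces in N, time in s.
With the tool pointing down it reaches from about 0.25 to 0.725 m from the base axis. Payload 4 kg.
Tool frame: the origin (TCP) lies on the centre line of the jaws, within the pads' length; the fingertips stand ahead of it and the grasp point (between the pads) lies 3 mm ahead of it (bot.tcp_to_tips is the z of the fingertips in the tool frame, in m); z points along the fingers, y is the line along which they close (so a half turn about z gives the same grasp; the last joint's range is limited). The gripper opens to 85 mm and grips with 20 to 120 N. Pads are 22 mm wide; open, the fingers measure 114 mm over their backs; the gripper's body (76 mm by 85 mm) begins 54 mm behind the grasp point. The pads swing forward as they close: fully open they stand 13 mm farther back than shut.
Start: joints at [-1.147, 0.241, 0.005, 1.335, 0, 1.571], TCP at [0.206, -0.456, 0.253] pointing down, gripper open.
Joint ranges: [-2.72, 2.72], [-1.05, 1.87], [-1.09, 1.28], [-1.99, 2.15], [-1.42, 1.44], [-3.14, 3.14]. Speed limits (rad/s): [2.79, 2.79, 3.14, 3.14, 3.14, 3.14].

INTERFACE

Orientations are given as a unit quaternion [x, y, z, w].
In Python, from workcell import telemetry, camera, camera_params, ticket, boxes_of, cut_out, spot_point, bot gives the robot as it stands.
- The arm moves only by the shell command python3 -m creep 'ROWS'. ROWS is text: rows parted by semicolons, each of 5 numbers parted by spaces: the opening, from 0 (shut) to 1 (fully open), then the shift along the tool's x, y, z in units of 150 mm (1.0 is 150 mm), then the turn about the tool's z in units of 180 degrees (1.0 is 180 degrees). In form: claw x y z turn; .... A call has 1 to 12 rows; each row is the pose to reach, as a shift and turn from the pose commanded when the call began, along the tool's axes at that moment, turning the shorter way round; what a row does not reach only later rows make up. A row lasts 1/8 s, in which the tool goes at most 62.5 mm and 10.7 degrees, less where a joint would pass 70% of its speed; a pose out of reach is approached as far as the arm can. A call with a number of a shift or a turn outside -1 to 1 is refused whole. A call with a gripper value outside its range is refused whole. The fingers move at their own pace and stop on an object; the grip force is fixed at half the most. Time passes only in rows, so rows that repeat a pose let the fingers close. It gives the time, the measured TCP pose, the force, the opening and the grip force at its end, in the units of the state.
- telemetry.get_obs(): the state, without advancing time (a new reading comes with each control period).
- camera(name): name is "scene" or "top" or "wrist"; returns the picture (420x560x3 uint8, red, green, blue); there is no depth.
- camera_params(name): a dict with "camera_matrix" (3x3 intrinsics, pixels), "k1" (the pictures are not rectified: a ray, as slopes to the right and down, at radius r is drawn at 1 + k1 r^2 times it, then the intrinsics apply), "eye" and "attitude" of the camera in the world. Camera axes: x right, y down, z forward; pixel columns grow to the right and rows downward; lengths in m; the calibration is good to about 2 mm. A picture is of the moment at which its call begins: read the wrist's pose just before it. camera_params takes no time and is no camera call; for the wrist camera it gives the pose at the moment of the call.
- ticket.job_done(): hands the job in; it is judged then, once.
Trained networks look in the newest picture that a camera, given by its name, has taken for a name from the list of things; names that differ only in an ending like _2 or _b are one class to them, and where a whole thing is asked for, a point or a joint stands for the part that bears it (a point fixed in the world has none). Each returns a list of dicts, best first, with "conf" (0 to 1); they miss things now and then, are a little off and sometimes report something else, mostly with a low value. They report only what shows in the picture. A call takes as long as a camera call. They do not tell look-alikes from the thing itself.
- boxes_of(thing, camera): "at" ([x, y, z] in m, in world coordinates, good to about 4 mm: the middle of the surface that is visible of it).
- cut_out(thing, camera): "pixels" (420x560 bool, what is visible of it).
- spot_point(thing, camera): "at" ([x, y, z] in m, in world coordinates, good to about 4 mm: a listed point, or the origin of a listed thing).
The state is a dict: "clock": time; "joint_pos": joint angles; "joint_vel": joint speeds; "tau": joint torques, N m; "eef_pos": TCP position; "tool_rot": TCP orientation; "ft_force": force on the tool from outside, world axes, zero at the start; "ft_torque": the same for the moment, N m; "grip_width": finger opening in m; "grasp_force": force on a finger pad.
Only numpy, scipy, OpenCV 4.12 (cv2) and the standard library are available. Lean on these libraries where they do the work, as an engineer would, in place of code of your own. Each camera call takes 0.05 s, during which the arm holds its last target. There are 200 camera calls.

TASK

Stand the black microscope objective upright inside the low square rim on the arm of the lens stage. Then turn the outer coarse ring of the stage's coaxial drive until the yellow pointer stands in the green band, and after that turn the inner fine knob until the black pointer stands on the red line, with the yellow pointer still in the green band. Let go of everything, and do not push the lidded cup or the screwdriver about.

Things in the scene. Friction and masses are not known exactly. Their poses are not given: they have to be found in the camera images.
- stage: fixed lens stage: round grey foot 144 mm across, origin on the table at its centre, on the vertical axis about which both knobs and both arms turn; z up. A blue lower arm (with the yellow pointer) and above it an aluminium lens arm (with the rim and the black pointer) reach out from a hub; arms and hub lie below 43 mm, the two coaxial knobs stand above the hub
- coarse_grip (a point): centre of the outer coarse ring: black, knurled, 55 mm in diameter, from 42 to 66 mm above the table; this point is at mid height (54 mm) on the vertical axis and does not move. Nothing else lies within 50 mm of the axis above 34 mm, but the fine knob
- coarse_ring (a joint): angle of the coarse ring, rad, -0.2 to 2.6; grows as the ring turns clockwise seen from above. Both arms, the fine knob and both pointers then swing clockwise by half the angle: the pointers, 170 mm from the axis, move about 85 mm per rad. Friction about 0.12 N m; it stays where it is left
- fine_grip (a point): on the axis of the inner fine knob, 87 mm above the table: aluminium, knurled, 23 mm in diameter, standing above the coarse ring from 67 to 97 mm above the table; does not move
- fine_knob (a joint): angle of the fine knob relative to the lower arm, rad, -1.9 to 1.9; grows as the knob turns clockwise seen from above. The lens arm alone then swings clockwise by a tenth of the angle: the black pointer moves 17 mm per rad, the yellow one stays. Friction about 0.02 N m; it stays where it is left
- yellow_pointer (a point): on the centre line of the yellow pointer (5 mm wide) of the blue lower arm, near its tip, 170 mm from the axis, 28 mm high, over the index plate
- black_pointer (a point): on the centre line of the black pointer (3 mm wide) at the end of the lens arm, near its tip, 170 mm from the axis, 30 mm high, over the index plate; at fine knob 0 it is 0.36 rad clockwise from the yellow one
- red_line (a point): middle of the red radial line, 3 mm wide, on the white index plate: a fixed arc about the stage's axis, 36 mm wide, 24 mm high, its place round the stage varies; the point is 170 mm from the axis. The black pointer is on the line when it is straight above this point
- green_band (a point): middle of the green band, 20 mm wide along the arc, on the same index plate, 170 mm from the axis and 0.36 rad counterclockwise from the red line; the yellow pointer is in the band when its centre line is within 10 mm of this point, seen from above
- nest (a point): centre of the floor inside the square rim on the lens arm, 38 mm above the table, 115 mm from the axis; the rim is 42 x 42 mm inside, 4 mm thick and 5 mm high, its y axis points outward along the arm
- objective: loose black microscope objective with a white ring, standing upright, 34 mm in diameter and 48 mm high, about 0.12 kg; origin at the centre of its underside, z up through it
- cup_c: bystander: small white sample cup with a lilac lid, 48 mm in diameter and 46 mm high, loose; origin at the centre of its underside
- screwdriver_small: bystander: small screwdriver with a green handle, 121 mm long and 22 mm high, lying loose to the right of the stage; origin under its middle
Mind the look-alikes: they are no part of the job. Several things look just like the objective: the one meant starts farthest to the robot's right.

How it is judged:
On the way, in this order (a step that is already met when the one before it is completed fails the run):
1. the objective stands upright inside the rim on the lens arm, let go (horizontal distance between objective and nest below 0.0075 m and z of objective in the frame of nest below 0.003 m and angle between objective's own z axis and vertical below 0.08 rad and contact force between the fingers and objective below 0.05 N), for 0.2 s.
2. the yellow pointer stands in the green band, set with the coarse ring (horizontal distance between yellow_pointer and green_band below 0.0105 m and velocity of joint coarse_ring between -0.05 and 0.05 rad/s), for 0.3 s.
3. the black pointer stands on the red line, set with the fine knob, the yellow one still in the band (horizontal distance between black_pointer and red_line below 0.003 m and horizontal distance between yellow_pointer and green_band below 0.0105 m), for 0.3 s.
At the end, for the whole second after the job is handed in: The black pointer is within 3 mm of the red line, the yellow pointer within 10.5 mm of the middle of the green band, and the objective stands upright at rest on the floor inside the rim (all of step 3 and horizontal distance between objective and nest below 0.0075 m and z of objective in the frame of nest below 0.003 m and angle between objective's own z axis and vertical below 0.08 rad and linear speed of objective below 0.02 m/s); the robot touches nothing.
It fails at once if the lidded cup is pushed more than 30 mm (distance of cup_c from where it was at the start of the episode above 0.03 m).
It fails at once if the screwdriver is pushed more than 30 mm (distance of screwdriver_small from where it was at the start of the episode above 0.03 m).
It also fails if it takes over 67 s, if anything falls off the work surface, if the arm or the gripper's body presses on something with over 40 N, if the wrist force passes 120 N, or if a joint passes its speed limit or range.

## Working session

There is one attempt and no reset: what is moved stays moved. The work goes in short steps, Python scripts to look and compute and a shell command to move; the robot and the scene stay as the last step left them, time stands still between calls to the robot, and variables do not carry over. Pictures are saved under pics/ and viewed, at most 10 in all, crops included, and the job is handed in when it is done.

```bash
ls; mkdir -p pics; cat > h.py <<'E'
import numpy as np, cv2
from workcell import telemetry, camera, camera_params, ticket, boxes_of, cut_out, spot_point, bot
from scipy.spatial.transform import Rotation as R
def save(img,n): cv2.imwrite('pics/'+n+'.png',cv2.cvtColor(np.ascontiguousarray(img),cv2.COLOR_RGB2BGR))
def show(l,k=6): return [(round(d['conf'],2),np.round(d['at'],4).tolist()) for d in l[:k]]
E
python3 - <<'E'
from h import *
o=telemetry.get_obs(); print(o['clock'],np.round(o['eef_pos'],4),np.round(o['tool_rot'],4),o['grip_width'],bot.tcp_to_tips)
print(R.from_quat(o['tool_rot']).as_matrix().round(3))
a=camera('top');b=camera('scene');save(a,'top0')
save(b,'scene0')
print(camera_params('top'))
for c in('top','scene'):
  for t in('objective','cup_c','screwdriver_small'): print(c,t,show(spot_point(t,c)),show(boxes_of(t,c)))
  for t in('stage','coarse_grip','fine_grip','yellow_pointer','black_pointer','red_line','green_band','nest'): print(c,t,show(spot_point(t,c),3))
E
```

```text
pics
0.0 [ 0.2054 -0.4552  0.2524] [ 9.776e-01  2.103e-01 -2.000e-04 -1.000e-03] 0.08534110126123147 0.022
[[ 0.912  0.411 -0.001]
 [ 0.411 -0.912  0.002]
 [-0.    -0.002 -1.   ]]
{'camera_matrix': array([[521.50879053,   0.        , 283.37833235],
       [  0.        , 521.50879053, 207.02509468],
       [  0.        ,   0.        ,   1.        ]]), 'k1': -0.042347400768337186, 'eye': array([ 0.26108879, -0.02353232,  1.39959817]), 'attitude': array([-0.70394086,  0.70508048, -0.05686256,  0.06399552])}
top objective [(0.68, [0.4194, -0.2852, 0.0009]), (0.44, [0.3564, -0.2152, 0.0002]), (0.42, [0.4369, -0.2132, 0.0011])] [(0.43, [0.419, -0.2842, 0.0405]), (0.43, [0.3558, -0.2148, 0.0422]), (0.25, [0.5083, -0.0079, 0.0352])]
top cup_c [(0.77, [0.4844, 0.2579, -0.0003])] [(0.73, [0.4798, 0.2534, 0.0467])]
top screwdriver_small [(0.65, [0.4133, 0.0427, 0.0298]), (0.5, [0.55, -0.2969, 0.0004])] [(0.6, [0.5501, -0.2755, 0.0123])]
top stage [(0.63, [0.5529, -0.0538, -0.0033])]
top coarse_grip [(0.66, [0.5573, -0.0586, 0.0558])]
top fine_grip [(0.63, [0.5531, -0.0526, 0.0877])]
top yellow_pointer [(0.86, [0.4118, 0.0453, 0.0271])]
top black_pointer [(0.85, [0.4383, 0.0747, 0.0306]), (0.26, [0.4852, 0.2541, 0.0009])]
top red_line [(0.65, [0.5998, 0.1111, 0.0246])]
top green_band [(0.58, [0.5365, 0.1111, 0.0243])]
top nest [(0.56, [0.4775, 0.0332, 0.0394])]
scene objective [(0.85, [0.4233, -0.2882, 0.0002]), (0.69, [0.4354, -0.2093, 0.0029]), (0.61, [0.3519, -0.2137, -0.0027])] [(0.75, [0.3452, -0.2263, 0.033]), (0.73, [0.4167, -0.2993, 0.0317]), (0.65, [0.4363, -0.2249, 0.0332])]
scene cup_c [] []
scene screwdriver_small [(0.91, [0.5488, -0.2938, 0.0033])] [(0.68, [0.5479, -0.2819, 0.0177]), (0.59, [0.4148, -0.2969, 0.034])]
scene stage []
scene coarse_grip []
scene fine_grip []
scene yellow_pointer [(0.56, [0.4104, 0.0403, 0.0246])]
scene black_pointer []
scene red_line []
scene green_band []
scene nest []
```

View pics/top0.png

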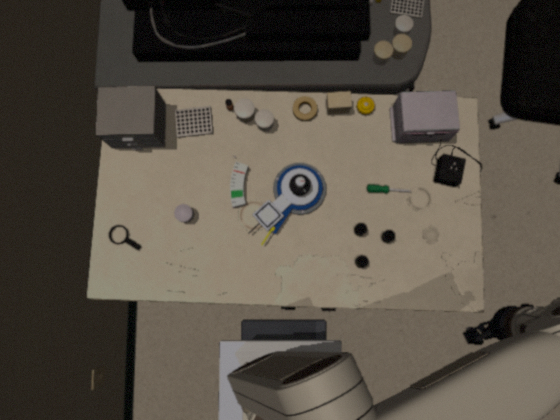

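View pics/scene0.png

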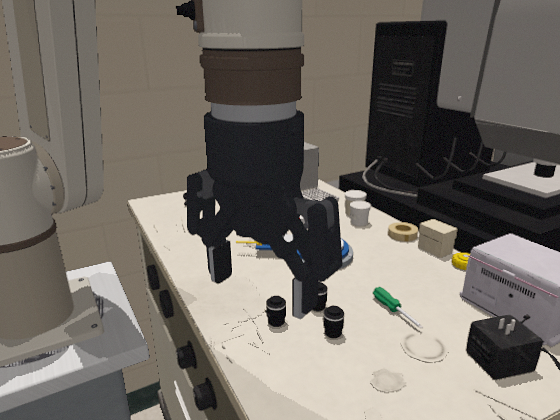

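The objective meant is at top pixel (388,236). The rim is at (267,215), the knobs at (302,185), and the green band is at the near end of the plate (238,194).

```bash
python3 -m creep '0.8 0.3 -0.1 0 -0.05; 0.8 0.6 -0.2 0 -0.11; 0.8 0.9 -0.25 0 -0.17; 0.8 1 -0.25 0 -0.23; 0.8 1 -0.25 0 -0.29; 0.8 1 -0.25 0 -0.35; 0.8 1 -0.25 0 -0.4; 0.8 1 -0.25 0 -0.45;0.8 1 -0.25 0 -0.45'
python3 - <<'E'
from h import *
o=telemetry.get_obs(); print(o['clock'],np.round(o['eef_pos'],4),o['joint_pos'],o['grip_width'])
print(R.from_quat(o['tool_rot']).as_matrix().round(3))
print(camera_params('wrist')['eye'])
a=camera('wrist');save(a,'w1');b=camera('top');
for c in('wrist','top'):
  for t in('objective','cup_c','coarse_grip','fine_grip','yellow_pointer','black_pointer','red_line','green_band','nest'): print(c,t,show(spot_point(t,c),4))
E
```

```text
clock: 2.62
eef_pos: [0.3269, -0.3599, 0.2533]
tool_rot: [0.608, 0.794, -0.0, -0.0]
ft_force: [-0.1, 0.0, -0.6]
grip_width: 0.0684
grasp_force: 0.0
2.625 [ 0.3269 -0.3599  0.2533] [-8.33356864e-01  2.13327667e-01 -3.02096677e-02  1.32725779e+00
 -2.49189501e-05  4.72568119e-01] 0.06841884790834332
[[-0.262  0.965 -0.   ]
 [ 0.965  0.262 -0.   ]
 [-0.    -0.    -1.   ]]
[ 0.3062175  -0.28386354  0.37298369]
wrist objective [(0.79, [0.3511, -0.2114, 0.0]), (0.69, [0.4198, -0.2863, -0.0015]), (0.62, [0.4398, -0.2105, 0.0016])]
wrist cup_c []
wrist coarse_grip [(0.2, [0.5474, -0.2989, -0.0009])]
wrist fine_grip []
wrist yellow_pointer []
wrist black_pointer []
wrist red_line []
wrist green_band []
wrist nest []
top objective [(0.69, [0.4365, -0.2122, 0.0006]), (0.55, [0.3579, -0.2116, -0.0009]), (0.43, [0.4208, -0.2895, 0.0013])]
top cup_c [(0.53, [0.48, 0.2601, 0.0005])]
top coarse_grip [(0.71, [0.5539, -0.0563, 0.0504])]
top fine_grip [(0.65, [0.5551, -0.0533, 0.0887])]
top yellow_pointer [(0.68, [0.4134, 0.0436, 0.0283])]
top black_pointer [(0.76, [0.4371, 0.0756, 0.0281])]
top red_line [(0.85, [0.5988, 0.1134, 0.0247])]
top green_band [(0.66, [0.536, 0.112, 0.0273])]
top nest [(0.9, [0.4793, 0.0336, 0.0398])]
```

View pics/w1.png

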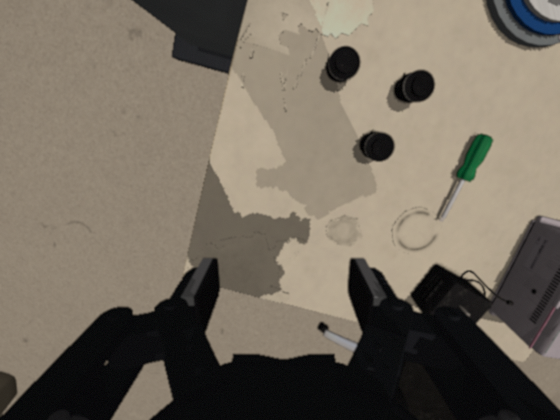

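The wrist view agrees with the top view: the wanted objective is the lowest-right of the three, at (377,146), and the way to it is clear.

```bash
python3 -m creep '0.8 0.15 0.35 0.1 0; 0.8 0.306 0.73 0.3 0;0.8 0.306 0.73 0.6 0;0.8 0.306 0.73 0.85 0;0.8 0.306 0.73 0.85 0'
python3 - <<'E'
from h import *
o=telemetry.get_obs(); print(o['clock'],np.round(o['eef_pos'],4),o['grip_width'])
print(R.from_quat(o['tool_rot']).as_matrix().round(3))
camera('wrist')
for t in('objective','objective'): print(t,show(spot_point(t,'wrist'),4),show(boxes_of(t,'wrist'),4))
E
```

```text
clock: 4.25
eef_pos: [0.4184, -0.285, 0.123]
tool_rot: [0.607, 0.795, -0.0, -0.004]
ft_force: [0.9, 0.5, 0.1]
grip_width: 0.0681
grasp_force: 0.0
4.25 [ 0.4184 -0.285   0.123 ] 0.0681406328771118
[[-0.264  0.964 -0.006]
 [ 0.964  0.264  0.004]
 [ 0.006 -0.005 -1.   ]]
objective [(0.94, [0.3516, -0.2116, 0.0007]), (0.87, [0.4207, -0.2844, 0.0]), (0.86, [0.4349, -0.2093, 0.0033])] [(0.92, [0.4187, -0.2832, 0.0436]), (0.9, [0.3528, -0.2116, 0.0441]), (0.6, [0.4353, -0.2125, 0.0436])]
objective [(0.94, [0.3516, -0.2116, 0.0007]), (0.87, [0.4207, -0.2844, 0.0]), (0.86, [0.4349, -0.2093, 0.0033])] [(0.92, [0.4187, -0.2832, 0.0436]), (0.9, [0.3528, -0.2116, 0.0441]), (0.6, [0.4353, -0.2125, 0.0436])]
```

```bash
python3 -m creep '0.8 0.015 0 0.3 0;0.8 0.015 0 0.5 0;0.8 0.015 0 0.62 0;0.8 0.015 0 0.62 0;0.2 0.015 0 0.62 0;0.2 0.015 0 0.62 0;0.2 0.015 0 0.62 0;0.2 0.015 0 0.62 0;0.2 0.015 0 0.62 0;0.2 0.015 0 0.62 0'
python3 - <<'E'
from h import *
o=telemetry.get_obs(); print(o['clock'],np.round(o['eef_pos'],4),o['grip_width'],o['grasp_force'])
camera('wrist');print(show(spot_point('objective','wrist'),4))
E
```

```text
clock: 5.75
eef_pos: [0.4207, -0.2854, 0.0345]
tool_rot: [0.607, 0.795, -0.0, 0.001]
ft_force: [-0.3, 0.2, 5.1]
grip_width: 0.0303
grasp_force: 58.9
5.75 [ 0.4207 -0.2854  0.0345] 0.03032776517187292 58.8840825331863
[(0.86, [0.4221, -0.285, 0.0004]), (0.71, [0.4396, -0.2114, 0.0022]), (0.65, [0.3526, -0.2092, 0.0031])]
```

```bash
python3 -m creep '0.2 0 0 -0.35 0;0.2 0 0 -0.7 0;0.2 0 0 -1 0;0.2 0.3 0.14 -1 0;0.2 0.6 0.29 -1 0;0.2 0.9 0.43 -1 0;0.2 1 0.47 -1 0;0.2 1 0.47 -1 0;0.2 1 0.47 -1 0'
python3 - <<'E'
from h import *
o=telemetry.get_obs(); print(o['clock'],np.round(o['eef_pos'],4),o['grip_width'],o['joint_pos'])
print(R.from_quat(o['tool_rot']).as_matrix().round(3))
for c in('wrist','top','scene'):
  a=camera(c)
  if c=='wrist':save(a,'w2')
  for t in('objective','fine_grip','nest','yellow_pointer','black_pointer','red_line','green_band'): print(c,t,show(spot_point(t,c),4))
E
```

```text
clock: 6.98
eef_pos: [0.4483, -0.1223, 0.1829]
tool_rot: [0.607, 0.795, -0.0, 0.0]
ft_force: [-0.5, -0.5, -1.6]
grip_width: 0.0303
grasp_force: 59.9
6.975 [ 0.4483 -0.1223  0.1829] 0.030255791223648614 [-2.65931758e-01  2.16242924e-01 -2.16099394e-01  1.13812862e+00
 -6.45489415e-04  1.03919699e+00]
[[-0.263  0.965  0.   ]
 [ 0.965  0.263 -0.001]
 [-0.001 -0.    -1.   ]]
wrist objective [(0.72, [0.4454, -0.1221, 0.1465]), (0.71, [0.5564, -0.0507, 0.0561]), (0.62, [0.3534, -0.2127, 0.0025])]
wrist fine_grip [(0.84, [0.5545, -0.0537, 0.0895])]
wrist nest [(0.58, [0.4815, 0.0314, 0.0391])]
wrist yellow_pointer [(0.93, [0.4094, 0.0409, 0.0324])]
wrist black_pointer [(0.45, [0.5534, -0.0526, 0.0529])]
wrist red_line []
wrist green_band []
top objective [(0.5, [0.5549, -0.0523, 0.089])]
top fine_grip [(0.65, [0.5544, -0.0553, 0.0848])]
top nest [(0.62, [0.4794, 0.0303, 0.04]), (0.58, [0.5524, -0.2977, -0.0008]), (0.57, [0.5551, -0.0569, 0.0518]), (0.39, [0.4824, 0.257, 0.0005])]
top yellow_pointer [(0.8, [0.4117, 0.0424, 0.0289])]
top black_pointer [(0.7, [0.4367, 0.0766, 0.0291])]
top red_line [(0.96, [0.6017, 0.1119, 0.0234])]
top green_band [(0.83, [0.5364, 0.1105, 0.0279])]
scene objective [(0.73, [0.4537, -0.1217, 0.1469]), (0.65, [0.4374, -0.2129, 0.0013]), (0.56, [0.3528, -0.2166, 0.0009])]
scene fine_grip [(0.46, [0.5531, -0.0578, 0.0878])]
scene nest [(0.95, [0.4763, 0.0287, 0.0351]), (0.17, [0.5369, 0.1157, 0.0281])]
scene yellow_pointer [(0.65, [0.4143, 0.0418, 0.0263])]
scene black_pointer [(0.55, [0.4394, 0.0771, 0.0282])]
scene red_line [(0.9, [0.5942, 0.1092, 0.0235])]
scene green_band [(0.77, [0.5374, 0.1141, 0.0218]), (0.74, [0.4102, 0.0423, 0.024])]
```

View pics/w2.png

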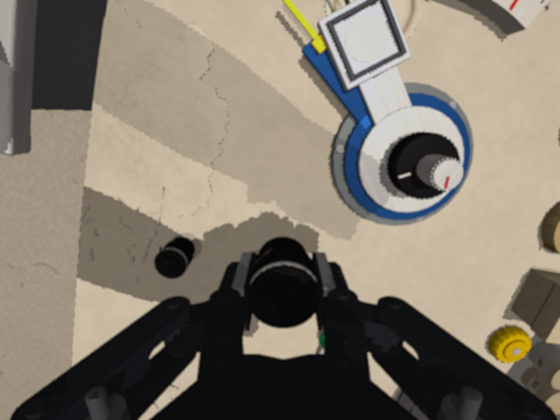

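The objective hangs upright between the pads at (283,280). The rim is at (365,42) with its far corner cut off, so I'll go closer before measuring it.

```bash
python3 -m creep '0.2 0.25 0.23 0 0;0.2 0.5 0.46 0 0;0.2 0.5 0.46 0 0;0.2 0.5 0.46 0 0'
python3 - <<'E'
from h import *
o=telemetry.get_obs(); print(o['clock'],np.round(o['eef_pos'],4),o['grip_width'])
print(R.from_quat(o['tool_rot']).as_matrix().round(3))
a=camera('wrist')
print(camera_params('wrist'))
for t in('objective','fine_grip','nest','black_pointer','red_line','green_band'): print(t,show(spot_point(t,'wrist'),4))
p=spot_point('nest','wrist')[0]['at'];cp=camera_params('wrist')
q,_=cv2.projectPoints(np.array([p]),*(lambda r:(cv2.Rodrigues(r.T)[0],-r.T@cp['eye']))(R.from_quat(cp['attitude']).as_matrix()),cp['camera_matrix'],np.array([cp['k1'],0,0,0.]))
u,v=q.ravel();print(u,v)
u0,v0=int(max(u-70,0)),int(max(v-70,0));c=a[v0:v0+140,u0:u0+140];print(u0,v0);save(cv2.resize(c,None,fx=4,fy=4,interpolation=cv2.INTER_CUBIC),'n1');np.save('w3.npy',a)
E
```

```text
clock: 8.68
eef_pos: [0.4948, -0.0308, 0.1826]
tool_rot: [0.607, 0.795, -0.0, -0.0]
ft_force: [-0.0, -0.3, -1.8]
grip_width: 0.0301
grasp_force: 60.1
8.675 [ 0.4948 -0.0308  0.1826] 0.030112668947500646
[[-0.264  0.964 -0.001]
 [ 0.964  0.264 -0.   ]
 [-0.    -0.001 -1.   ]]
{'camera_matrix': array([[290.62454175,   0.        , 283.25746547],
       [  0.        , 290.62454175, 210.14833829],
       [  0.        ,   0.        ,   1.        ]]), 'k1': -0.052810772722299414, 'eye': array([0.47385463, 0.04477463, 0.30226086]), 'attitude': array([0.97920587, 0.13125511, 0.01993565, 0.15339665])}
objective [(0.86, [0.4925, -0.0303, 0.1461]), (0.81, [0.3497, -0.2124, 0.0001]), (0.68, [0.5555, -0.0465, 0.0022])]
fine_grip [(0.84, [0.5546, -0.0547, 0.0881]), (0.54, [0.5985, 0.108, 0.0262])]
nest [(0.68, [0.4795, 0.0339, 0.0406])]
black_pointer [(0.81, [0.4422, 0.072, 0.0243])]
red_line [(0.57, [0.5977, 0.1099, 0.0233]), (0.47, [0.4093, 0.0416, 0.0313])]
green_band [(0.85, [0.5384, 0.116, 0.0285]), (0.15, [0.4959, -0.0337, 0.1484])]
285.94764748629467 131.35171862520133
215 61
```

View pics/n1.png

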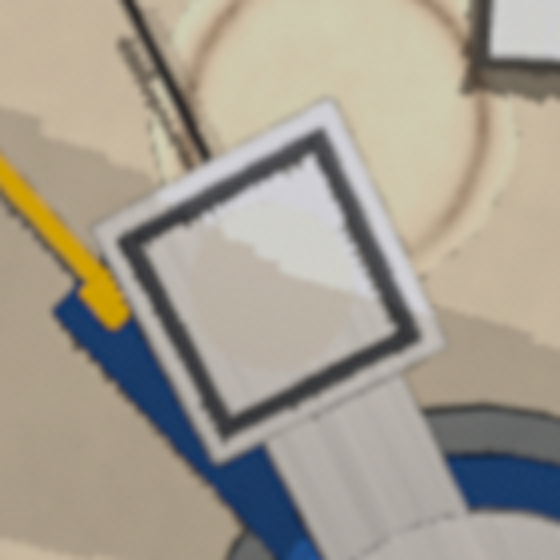

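The crop shows the rim clearly, with outer top corners at crop pixels (331,100), (441,345), (218,463) and (95,228), and its floor empty.

```bash
cat >> h.py <<'E'
def back(cp,uv,z):
    s=cv2.undistortPoints(np.array(uv,float).reshape(-1,1,2),cp['camera_matrix'],np.array([cp['k1'],0,0,0.])).reshape(-1,2)
    d=np.c_[s,np.ones(len(s))]@R.from_quat(cp['attitude']).as_matrix().T
    return cp['eye']+d*((z-cp['eye'][2])/d[:,2])[:,None]
E
python3 - <<'E'
from h import *
cp=camera_params('wrist')
c=np.array([(331,100),(441,345),(218,463),(95,228)])/4+[215,61]
P=back(cp,c,0.043);print(P.round(4),P.mean(0),np.linalg.norm(np.diff(P,axis=0),axis=1))
o=telemetry.get_obs();M=R.from_quat(o['tool_rot']).as_matrix()
print((M.T@(P.mean(0)-o['eef_pos']))/.15)
E
```

```text
[[ 0.4792  0.0721  0.043 ]
 [ 0.5164  0.03    0.043 ]
 [ 0.4757 -0.0084  0.043 ]
 [ 0.4375  0.0342  0.043 ]] [0.47717954 0.03198492 0.043     ] [0.05618886 0.05601183 0.05721791]
[ 0.43886199 -0.00353954  0.93257849]
```

```bash
python3 - <<'E'
from h import *
cp=camera_params('wrist')
c=np.array([(95,228),(218,463),(441,345)])/4+[215,61]
cp2=dict(cp);cp2['eye']=cp['eye']+np.array([.4483-.4948,-.1223+.0308,.0003])
d=[(319,25),(338,89),(411,58)]
for z in(.03,.043,.055,.07):
  A=back(cp,c,z);B=back(cp2,d,z);print(z,(A-B)[:,:2].round(4).tolist(),B[:,:2].mean(0)-A[:,:2].mean(0),np.linalg.norm(A[0]-A[1]),np.linalg.norm(A[1]-A[2]))
E
```

```text
0.03 [[-0.0012, 0.0006], [0.008, -0.0001], [-0.0023, -0.0014]] [-0.00150851  0.00030975] 0.06008353413713207 0.058817050990807855
0.043 [[0.0011, 0.0049], [0.0099, 0.0042], [0.0, 0.003]] [-0.00365185 -0.00406565] 0.05721790580931117 0.0560118263997666
0.055 [[0.0032, 0.0089], [0.0116, 0.0083], [0.0021, 0.0071]] [-0.00563032 -0.00810448] 0.05457271042978413 0.0534223883157286
0.07 [[0.0058, 0.0139], [0.0137, 0.0133], [0.0048, 0.0122]] [-0.0081034  -0.01315301] 0.05126621620537539 0.050185590710681044
```

```bash
python3 -m creep '0.2 0.25 0.005 0 0;0.2 0.434 0.005 0.2 0;0.2 0.434 0.005 0.5 0;0.2 0.434 0.005 0.62 0;0.2 0.434 0.005 0.62 0;0.2 0.434 0.005 0.62 0'
python3 - <<'E'
from h import *
o=telemetry.get_obs(); print(o['clock'],np.round(o['eef_pos'],4),o['grip_width'])
I=[]
for c in('wrist','scene','top'):
  a=camera(c);I.append(a)
  for t in('objective','nest'): print(c,t,show(spot_point(t,c),2))
cp=camera_params('scene');r=R.from_quat(cp['attitude']).as_matrix().T
q=cv2.projectPoints(np.array([[.478,.032,.05]]),cv2.Rodrigues(r)[0],-r@cp['eye'],cp['camera_matrix'],np.array([cp['k1'],0,0,0]))[0].ravel().astype(int);print(q)
s=I[1][max(q[1]-60,0):q[1]+60,q[0]-60:q[0]+60]
w=I[0][60:300,180:400]
save(np.hstack([cv2.resize(s,(390,390),interpolation=cv2.INTER_CUBIC),cv2.resize(w,(390,390),interpolation=cv2.INTER_CUBIC)]),'p1')
E
```

```text
clock: 9.82
eef_pos: [0.4796, 0.0321, 0.0908]
tool_rot: [0.607, 0.795, 0.001, 0.001]
ft_force: [0.2, -0.6, -0.3]
grip_width: 0.0302
grasp_force: 60.0
9.825 [0.4796 0.0321 0.0908] 0.03023083085789641
wrist objective [(0.92, [0.478, 0.033, 0.0583])]
wrist nest [(0.61, [0.4799, 0.0305, 0.0377])]
scene objective [(0.69, [0.3511, -0.2172, -0.0021]), (0.67, [0.4833, 0.0309, 0.0554])]
scene nest [(0.56, [0.4738, 0.0302, 0.0361])]
top objective [(0.56, [0.4374, -0.214, 0.0003]), (0.46, [0.3576, -0.2156, 0.0006])]
top nest []
[270 228]
```

View pics/p1.png

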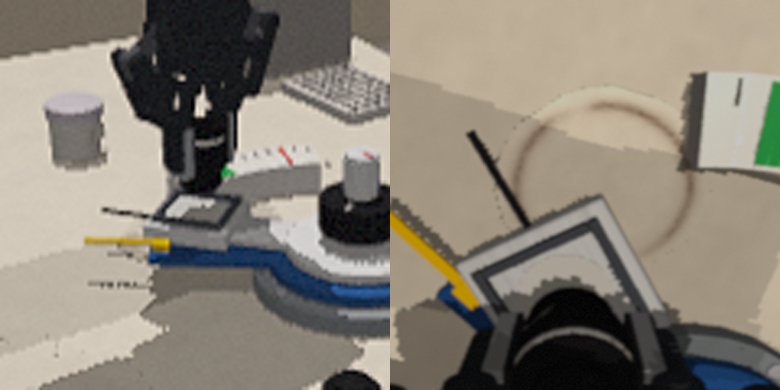

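```bash
python3 - <<'E'
from h import *
for c,uv in(('scene',np.array([202,213])/3.25+[210,168]),):
  cp=camera_params(c);print(cp['eye'])
  print('rim',back(cp,[uv],.043))
  print('objective bottom-front edge/centre', back(cp,[np.array([203,186])/3.25+[210,168]],.0565))
cp=camera_params('wrist')
# wrist crop scale 390/220,390/240 ; outer corners far(603,198)->, left(460,270), right(665,325?)
k=lambda x,y:((x-390)*220/390+180,y*240/390+60)
print(back(cp,[k(603,198),k(460,268)],.043))
print('objective white ring/top', back(cp,[k(575,320)],.0908))
E
```

```text
[ 0.06010816 -0.75138041  0.46440925]
rim [[0.474173   0.01914068 0.043     ]]
objective bottom-front edge/centre [[0.48212139 0.03181303 0.0565    ]]
[[0.47702827 0.07592848 0.043     ]
 [0.43680328 0.03704744 0.043     ]]
objective white ring/top [[0.47437931 0.04997871 0.0908    ]]
```

```bash
python3 -m creep '0.2 0 -0.01 0.04 0;0.2 0 -0.01 0.08 0;0.2 0 -0.01 0.08 0;0.2 0 -0.01 0.11 0;0.2 0 -0.01 0.11 0'
python3 - <<'E'
from h import *
o=telemetry.get_obs(); print(np.round(o['eef_pos'],4),o['ft_force'],o['ft_torque'])
a=camera('scene');s=a[168:288,210:330]
w=camera('wrist')[60:300,180:400]
print(show(spot_point('objective','wrist'),2))
save(np.hstack([cv2.resize(s,(390,390),interpolation=cv2.INTER_CUBIC),cv2.resize(w,(390,390),interpolation=cv2.INTER_CUBIC)]),'p2')
E
```

```text
clock: 10.9
eef_pos: [0.477, 0.0318, 0.0729]
tool_rot: [0.607, 0.795, -0.0, -0.0]
ft_force: [0.2, -0.2, -1.4]
grip_width: 0.0306
grasp_force: 60.1
[0.477  0.0318 0.0729] [ 0.22201945 -0.1808907  -1.41155468] [ 0.01514436  0.00523134 -0.02894789]
[(0.78, [0.4806, 0.0343, 0.0378])]
```

View pics/p2.png

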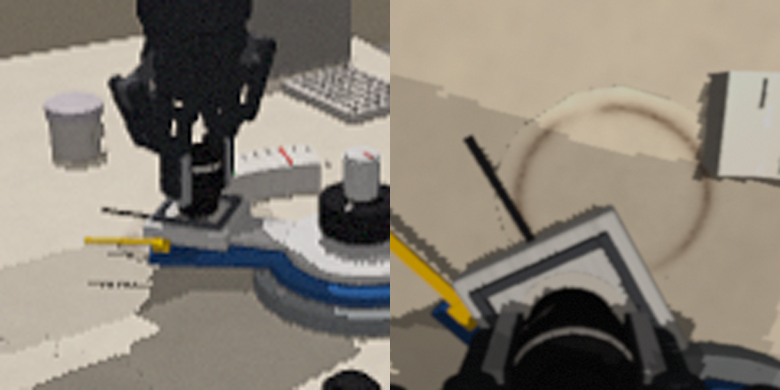

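The objective's foot is inside the rim at (203,205) in the left crop, with no side force, so I release it and rise.

```bash
python3 -m creep '0.2 0 0 0.005 0;0.6 0 0 0.005 0;0.75 0 0 0.005 0;0.75 0 0 0.005 0;0.75 0 0 -0.3 0;0.75 0 0 -0.65 0;0.75 0 0 -0.65 0'
python3 - <<'E'
from h import *
o=telemetry.get_obs(); print(o['clock'],np.round(o['eef_pos'],4),o['grip_width'],o['joint_pos'].round(3))
print(R.from_quat(o['tool_rot']).as_matrix().round(3))
for c in('wrist','scene','top'):
  a=camera(c)
  if c=='scene':s=a[168:288,210:330]
  if c=='wrist':w=a
  for t in('objective','fine_grip','coarse_grip','nest','yellow_pointer','black_pointer','red_line','green_band'): print(c,t,show(spot_point(t,c),2))
save(np.hstack([cv2.resize(s,(300,300),interpolation=cv2.INTER_CUBIC),cv2.resize(w,(400,300),interpolation=cv2.INTER_AREA)]),'p3')
E
```

```text
clock: 11.92
eef_pos: [0.4806, 0.032, 0.1753]
tool_rot: [0.607, 0.795, 0.003, 0.004]
ft_force: [0.8, 0.3, -0.6]
grip_width: 0.0641
grasp_force: 0.0
11.925 [0.4806 0.032  0.1753] 0.06405910633004168 [ 0.067  0.248 -0.196  1.117  0.     1.371]
[[-0.264  0.965  0.01 ]
 [ 0.965  0.264  0.001]
 [-0.002  0.01  -1.   ]]
wrist objective [(0.77, [0.4778, 0.0324, 0.0363]), (0.17, [0.5547, -0.0532, 0.0554])]
wrist fine_grip [(0.79, [0.552, -0.0546, 0.0892])]
wrist coarse_grip [(0.93, [0.5514, -0.0492, 0.0536]), (0.35, [0.4789, 0.0302, 0.0388])]
wrist nest [(0.91, [0.476, 0.0309, 0.0357])]
wrist yellow_pointer [(0.93, [0.4105, 0.0389, 0.0311])]
wrist black_pointer [(0.6, [0.4415, 0.0749, 0.0241])]
wrist red_line [(0.62, [0.5963, 0.1082, 0.0225])]
wrist green_band [(0.65, [0.5354, 0.1148, 0.0272])]
scene objective [(0.97, [0.4369, -0.2118, 0.001]), (0.69, [0.3492, -0.2127, -0.0011])]
scene fine_grip [(0.56, [0.5519, -0.059, 0.0873])]
scene coarse_grip [(0.67, [0.5521, -0.0519, 0.055])]
scene nest [(0.82, [0.4768, 0.0302, 0.0341])]
scene yellow_pointer [(0.81, [0.4109, 0.0409, 0.0267])]
scene black_pointer [(0.81, [0.4378, 0.0773, 0.032]), (0.75, [0.5527, -0.0545, 0.0545])]
scene red_line [(0.76, [0.594, 0.1083, 0.0222])]
scene green_band [(0.67, [0.5383, 0.1147, 0.0255])]
top objective [(0.48, [0.3577, -0.2129, -0.003]), (0.46, [0.4365, -0.2112, 0.0002])]
top fine_grip [(0.56, [0.5552, -0.0538, 0.0866])]
top coarse_grip [(0.56, [0.5574, -0.0555, 0.0542])]
top nest []
top yellow_pointer []
top black_pointer [(0.23, [0.5545, -0.0561, 0.0532])]
top red_line []
top green_band []
```

View pics/p3.png

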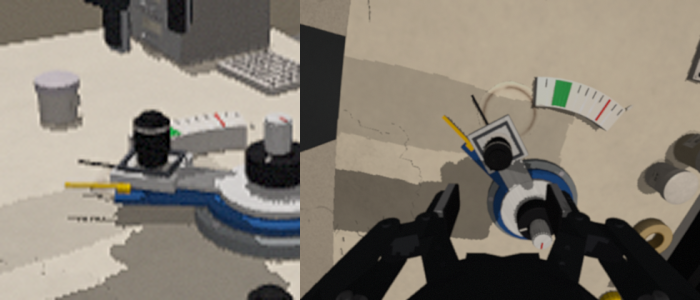

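Both views show the objective upright in the rim (left crop at (151,140), right at (497,153)). The arms must swing about 50° clockwise, so the ring needs about 1.75 rad; I pre-turn the wrist the other way over the axis.

```bash
python3 -m creep '0.85 -0.25 0.12 0 -0.05;0.85 -0.5 0.25 0 -0.1;0.85 -0.688 0.339 0 -0.16;0.85 -0.688 0.339 0 -0.22;0.85 -0.688 0.339 0 -0.28;0.85 -0.688 0.339 0 -0.34;0.85 -0.688 0.339 0 -0.4;0.85 -0.688 0.339 0 -0.46;0.85 -0.688 0.339 0 -0.52;0.85 -0.688 0.339 0 -0.56;0.85 -0.688 0.339 0 -0.56;0.85 -0.688 0.339 0 -0.56'
python3 - <<'E'
from h import *
o=telemetry.get_obs(); print(o['clock'],np.round(o['eef_pos'],4),o['grip_width'],o['joint_pos'].round(3))
M=R.from_quat(o['tool_rot']).as_matrix();print(M.round(3))
camera('wrist')
print(show(spot_point('fine_grip','wrist'),2),show(spot_point('coarse_grip','wrist'),2))
print(M.T@(np.array([.5543,-.0543,.064])-o['eef_pos'])/.15)
E
```

```text
clock: 14.78
eef_pos: [0.5535, -0.0543, 0.1708]
tool_rot: [-0.225, 0.974, 0.0, -0.0]
ft_force: [-0.8, -0.6, 0.8]
grip_width: 0.0726
grasp_force: 0.0
14.775 [ 0.5535 -0.0543  0.1708] 0.07257774753547766 [-0.098  0.398  0.007  1.18   0.    -0.551]
[[-0.899 -0.438 -0.   ]
 [-0.438  0.899  0.   ]
 [ 0.     0.    -1.   ]]
[(0.91, [0.5534, -0.0532, 0.0865])] [(0.58, [0.5549, -0.0496, 0.056])]
[-0.005078   -0.00221444  0.71168491]
```

```bash
python3 -m creep '0.85 0 0 0.3 0;0.85 0 0 0.5 0;0.85 0 0 0.65 0;0.85 0 0 0.71 0;0.85 0 0 0.71 0;0.4 0 0 0.71 0;0.4 0 0 0.71 0;0.4 0 0 0.71 0;0.4 0 0 0.71 0;0.4 0 0 0.71 0'
```

```text
clock: 16.18
eef_pos: [0.5538, -0.0531, 0.0661]
tool_rot: [-0.226, 0.974, 0.001, 0.001]
ft_force: [-2.6, 4.0, 5.4]
grip_width: 0.0532
grasp_force: 62.9
```

```bash
python3 -m creep '0.4 0 0 0 0.02;0.4 0 0 0 0.06;0.4 0 0 0 0.1;0.4 0 0 0 0.14;0.4 0 0 0 0.18;0.4 0 0 0 0.22;0.4 0 0 0 0.26;0.4 0 0 0 0.3;0.4 0 0 0 0.34;0.4 0 0 0 0.38;0.4 0 0 0 0.4;0.4 0 0 0 0.4'
python3 - <<'E'
from h import *
A=np.array([.5543,-.0543])
ang=lambda p:np.degrees(np.arctan2(*(np.array(p[:2])-A)[::-1]))
for c in('wrist','top','scene'):
  camera(c)
  for t in('yellow_pointer','black_pointer','green_band','red_line','objective','nest'):
    print(c,t,[(x,ang(x[1]).round(1)) for x in show(spot_point(t,c),2)])
E
```

```text
clock: 17.68
eef_pos: [0.5539, -0.0525, 0.0661]
tool_rot: [0.39, 0.921, 0.002, 0.0]
ft_force: [-3.2, 5.9, 5.2]
grip_width: 0.053
grasp_force: 63.2
wrist yellow_pointer []
wrist black_pointer [((0.73, [0.552, -0.0535, 0.0883]), np.float64(160.8)), ((0.59, [0.5353, 0.1175, 0.0235]), np.float64(96.3))]
wrist green_band [((0.85, [0.5391, 0.1152, 0.0297]), np.float64(95.1))]
wrist red_line []
wrist objective [((0.78, [0.4406, -0.2139, 0.002]), np.float64(-125.5)), ((0.72, [0.5415, 0.0622, 0.0398]), np.float64(96.3))]
wrist nest []
top yellow_pointer [((0.89, [0.495, 0.1114, 0.03]), np.float64(109.7))]
top black_pointer [((0.67, [0.5344, 0.1185, 0.0281]), np.float64(96.6))]
top green_band [((0.67, [0.5344, 0.1125, 0.0257]), np.float64(96.8))]
top red_line [((0.62, [0.5974, 0.1122, 0.0249]), np.float64(75.5))]
top objective [((0.67, [0.439, -0.213, 0.001]), np.float64(-126.0)), ((0.47, [0.5448, 0.0595, 0.0361]), np.float64(94.8))]
top nest [((0.62, [0.5439, 0.0611, 0.0415]), np.float64(95.1))]
scene yellow_pointer [((0.66, [0.4936, 0.1066, 0.0259]), np.float64(110.7))]
scene black_pointer [((0.68, [0.533, 0.1166, 0.0309]), np.float64(97.1))]
scene green_band [((0.51, [0.5351, 0.1142, 0.0242]), np.float64(96.5))]
scene red_line [((0.72, [0.5455, 0.0588, 0.0373]), np.float64(94.4)), ((0.56, [0.5946, 0.1111, 0.0227]), np.float64(76.3))]
scene objective [((0.94, [0.3494, -0.2142, -0.0044]), np.float64(-142.0)), ((0.83, [0.5471, 0.0587, 0.0402]), np.float64(93.6))]
scene nest [((0.61, [0.5424, 0.0563, 0.0364]), np.float64(96.1))]
```

```bash
python3 -m creep '0.4 0 0 0 0.02;0.4 0 0 0 0.06;0.4 0 0 0 0.1;0.4 0 0 0 0.13;0.4 0 0 0 0.15;0.4 0 0 0 0.155;0.4 0 0 0 0.155;0.4 0 0 0 0.155;0.85 0 0 0 0.155;0.85 0 0 0 0.155;0.85 0 0 0 0.155'
python3 - <<'E'
from h import *
A=np.array([.5543,-.0543])
ang=lambda p:np.degrees(np.arctan2(*(np.array(p[:2])-A)[::-1]))
print(telemetry.get_obs()['joint_pos'].round(3))
for c in('wrist','top','scene'):
  camera(c)
  for t in('yellow_pointer','black_pointer','green_band','red_line','objective','nest'):
    print(c,t,[(x,ang(x[1]).round(1)) for x in show(spot_point(t,c),2)])
E
```

```text
clock: 20.1
eef_pos: [0.5538, -0.0547, 0.0646]
tool_rot: [0.601, 0.799, 0.0, 0.0]
ft_force: [-0.6, -0.2, -0.8]
grip_width: 0.0726
grasp_force: 0.0
[-0.098  0.5   -0.136  0.934 -0.     1.191]
wrist yellow_pointer []
wrist black_pointer []
wrist green_band []
wrist red_line []
wrist objective [((0.59, [0.5681, 0.0631, 0.0362]), np.float64(83.3)), ((0.59, [0.3527, -0.2128, 0.0028]), np.float64(-141.8))]
wrist nest []
top yellow_pointer [((0.91, [0.5331, 0.1191, 0.0287]), np.float64(97.0))]
top black_pointer [((0.87, [0.572, 0.1175, 0.029]), np.float64(84.1))]
top green_band [((0.89, [0.5345, 0.1116, 0.0251]), np.float64(96.8))]
top red_line [((0.57, [0.6008, 0.1131, 0.0259]), np.float64(74.5))]
top objective [((0.7, [0.3554, -0.2167, -0.0011]), np.float64(-140.8)), ((0.59, [0.4382, -0.2101, 0.0006]), np.float64(-126.7))]
top nest [((0.91, [0.5708, 0.0623, 0.0389]), np.float64(81.9))]
scene yellow_pointer [((0.8, [0.5327, 0.1184, 0.0266]), np.float64(97.1))]
scene black_pointer [((0.64, [0.5746, 0.1167, 0.0297]), np.float64(83.2))]
scene green_band [((0.72, [0.5372, 0.1144, 0.0267]), np.float64(95.8))]
scene red_line []
scene objective [((0.74, [0.439, -0.2099, 0.0026]), np.float64(-126.5)), ((0.7, [0.3524, -0.214, -0.0007]), np.float64(-141.7))]
scene nest [((0.61, [0.5675, 0.0609, 0.0386]), np.float64(83.5))]
```

The yellow pointer is in the band and the ring is free. Next I rise to the fine knob; the black pointer needs about 8°, so roughly 80° of knob.

```bash
python3 -m creep '0.85 0 0 -0.1 0;0.85 0 0 -0.196 0;0.85 0 0 -0.196 0;0.05 0 0 -0.196 0;0.05 0 0 -0.196 0;0.05 0 0 -0.196 0;0.05 0 0 -0.196 0;0.05 0 0 -0.196 0;0.05 0 0 -0.196 0;0.05 0 0 -0.196 0'
python3 -m creep '0.05 0 0 0 0.02;0.05 0 0 0 0.06;0.05 0 0 0 0.1;0.05 0 0 0 0.14;0.05 0 0 0 0.18;0.05 0 0 0 0.22;0.05 0 0 0 0.26;0.05 0 0 0 0.3;0.05 0 0 0 0.34;0.05 0 0 0 0.36;0.05 0 0 0 0.36;0.05 0 0 0 0.36'
python3 - <<'E'
from h import *
A=np.array([.5543,-.0543])
ang=lambda p:np.degrees(np.arctan2(*(np.array(p[:2])-A)[::-1]))
print(telemetry.get_obs()['joint_pos'].round(3))
for c in('wrist','top','scene'):
  camera(c)
  for t in('yellow_pointer','black_pointer','green_band','red_line','objective','nest'):
    print(c,t,[(x,ang(x[1]).round(1)) for x in show(spot_point(t,c),2)])
E
```

```text
clock: 22.4
eef_pos: [0.5545, -0.0539, 0.0938]
tool_rot: [0.6, 0.8, 0.001, 0.001]
ft_force: [4.8, 1.3, -2.2]
grip_width: 0.0211
grasp_force: 58.7
clock: 23.9
eef_pos: [0.5534, -0.0536, 0.0937]
tool_rot: [0.935, 0.354, 0.0, -0.001]
ft_force: [2.5, 5.8, 1.1]
grip_width: 0.0209
grasp_force: 59.1
[-9.700e-02  4.670e-01 -1.030e-01  1.001e+00  1.000e-03  2.321e+00]
wrist yellow_pointer [((0.65, [0.5284, 0.1139, 0.0338]), np.float64(98.8))]
wrist black_pointer [((0.59, [0.5966, 0.112, 0.025]), np.float64(75.7))]
wrist green_band [((0.88, [0.5357, 0.1146, 0.025]), np.float64(96.3))]
wrist red_line [((0.59, [0.6014, 0.1092, 0.024]), np.float64(73.9))]
wrist objective [((0.62, [0.581, 0.0576, 0.0416]), np.float64(76.6))]
wrist nest [((0.44, [0.5534, -0.0547, 0.0889]), np.float64(-156.0))]
top yellow_pointer [((0.95, [0.5356, 0.114, 0.0315]), np.float64(96.3))]
top black_pointer [((0.59, [0.5916, 0.1124, 0.0329]), np.float64(77.4))]
top green_band [((0.65, [0.5351, 0.113, 0.0264]), np.float64(96.5)), ((0.35, [0.581, 0.0571, 0.0376]), np.float64(76.5))]
top red_line [((0.88, [0.599, 0.1092, 0.02
[... 157 characters left out ...]
.3597, -0.2113, 0.0015]), np.float64(-141.1))]
top nest [((0.96, [0.584, 0.0575, 0.0398]), np.float64(75.1))]
scene yellow_pointer [((0.65, [0.536, 0.116, 0.0245]), np.float64(96.1)), ((0.45, [0.5851, 0.0548, 0.036]), np.float64(74.2))]
scene black_pointer [((0.8, [0.5937, 0.1131, 0.0293]), np.float64(76.8))]
scene green_band [((0.56, [0.5384, 0.1159, 0.0264]), np.float64(95.3))]
scene red_line [((0.72, [0.5946, 0.1131, 0.0292]), np.float64(76.5)), ((0.59, [0.5982, 0.1113, 0.0225]), np.float64(75.2))]
scene objective [((0.91, [0.3518, -0.2141, 0.0018]), np.float64(-141.7)), ((0.74, [0.5885, 0.0584, 0.0396]), np.float64(73.1))]
scene nest [((0.84, [0.5808, 0.0575, 0.0369]), np.float64(76.7))]
```

```bash
python3 - <<'E'
from h import *
P=[]
I={}
for c in('wrist','scene'):
  a=camera(c);cp=camera_params(c);r=R.from_quat(cp['attitude']).as_matrix().T
  q=cv2.projectPoints(np.array([[.598,.110,.026]]),cv2.Rodrigues(r)[0],-r@cp['eye'],cp['camera_matrix'],np.array([cp['k1'],0,0,0]))[0].ravel().astype(int)
  u,v=np.clip(q-35,0,[490,350]);print(c,q,u,v);np.save(c+'5.npy',a)
  P.append(cv2.resize(a[v:v+70,u:u+70],(400,400),interpolation=cv2.INTER_CUBIC))
save(np.hstack(P),'f1')
E
```

```text
wrist [122   5] 87 0
scene [297 215] 262 180
```

View pics/f1.png

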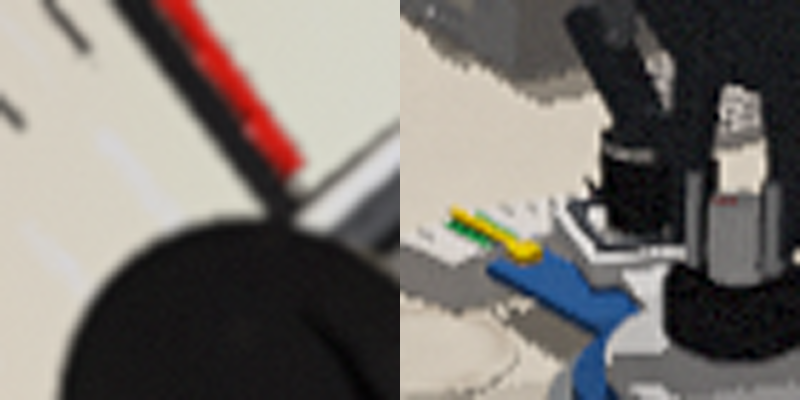

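```bash
python3 - <<'E'
from h import *
A=np.array([.5543,-.0543]);cp=camera_params('wrist');print(cp['eye'])
f=lambda l,z:back(cp,np.array(l)/(400/70)+[87,0],z)[:,:2]
for n,l,z in(('redR',[(196,0),(250,84),(303,165)],.024),('redLvis',[(153,0),(285,175)],.024),('black',[(134,0),(200,95),(270,200)],.031),('blackL',[(115,0),(258,205)],.031),('blackR',[(152,0),(290,195)],.031)):
  p=f(l,z);d=p-A;print(n,p.round(4).tolist(),np.degrees(np.arctan2(d[:,1],d[:,0])).round(2),np.hypot(*d.T).round(4))
E
```

```text
[ 0.61191303 -0.00150576  0.21344223]
redR [[0.5998, 0.1134], [0.597, 0.1045], [0.5943, 0.0958]] [74.8  74.95 75.07] [0.1738 0.1645 0.1554]
redLvis [[0.597, 0.1169], [0.5923, 0.0968]] [75.99 75.87] [0.1765 0.1558]
black [[0.5964, 0.114], [0.5935, 0.104], [0.5902, 0.093]] [75.97 76.08 76.31] [0.1735 0.1631 0.1516]
blackL [[0.5951, 0.1156], [0.589, 0.0937]] [76.48 76.79] [0.1747 0.152 ]
blackR [[0.5975, 0.1126], [0.5919, 0.0917]] [75.49 75.57] [0.1724 0.1508]
```

The wrist crop shows the black pointer about 0.6° (2 mm) short of the red line, counterclockwise of it. I turn the knob 6° more.

```bash
python3 -m creep '0.05 0 0 0 0.015;0.05 0 0 0 0.035;0.05 0 0 0 0.035;0.05 0 0 0 0.035;0.85 0 0 0 0.035;0.85 0 0 0 0.035;0.85 0 0 0 0.035;0.85 0 0 -0.25 0.035;0.85 0 0 -0.5 0.035;0.85 0 0 -0.6 0.035;0.85 0 0 -0.6 0.035;0.85 0 0 -0.6 0.035'
python3 - <<'E'
from h import *
A=np.array([.5543,-.0543])
ang=lambda p:np.degrees(np.arctan2(*(np.array(p[:2])-A)[::-1]))
P=[]
for c in('wrist','top'):
  a=camera(c)
  for t in('yellow_pointer','black_pointer','green_band','red_line','objective','nest'):
    print(c,t,[(x,ang(x[1]).round(1)) for x in show(spot_point(t,c),2)])
  cp=camera_params(c);r=R.from_quat(cp['attitude']).as_matrix().T
  q=cv2.projectPoints(np.array([[.585,.09,.026]]),cv2.Rodrigues(r)[0],-r@cp['eye'],cp['camera_matrix'],np.array([cp['k1'],0,0,0]))[0].ravel().astype(int)
  u,v=np.clip(q-40,0,[480,340]);print(c,q,u,v)
  P.append(cv2.resize(a[v:v+80,u:u+80],(400,400),interpolation=cv2.INTER_CUBIC))
save(np.hstack(P),'f2')
E
```

```text
clock: 26.55
eef_pos: [0.5525, -0.0543, 0.1821]
tool_rot: [0.954, 0.301, -0.001, -0.001]
ft_force: [-0.1, 0.2, -1.1]
grip_width: 0.0724
grasp_force: 0.0
wrist yellow_pointer [((0.73, [0.5309, 0.1162, 0.0289]), np.float64(97.8)), ((0.34, [0.5552, -0.0474, 0.0031]), np.float64(82.6))]
wrist black_pointer [((0.57, [0.5999, 0.11, 0.0288]), np.float64(74.5)), ((0.38, [0.5853, 0.0575, 0.0399]), np.float64(74.5))]
wrist green_band [((0.68, [0.5353, 0.1133, 0.0264]), np.float64(96.5))]
wrist red_line [((0.82, [0.5989, 0.1087, 0.0227]), np.float64(74.7))]
wrist objective [((0.76, [0.5818, 0.0593, 0.0392]), np.float64(76.4)), ((0.6, [0.4372, -0.211, 0.0017]), np.float64(-126.8))]
wrist nest [((0.98, [0.5826, 0.0619, 0.0376]), np.float64(76.3))]
wrist [171  82] 131 42
top yellow_pointer [((0.78, [0.5347, 0.118, 0.0273]), np.float64(96.5)), ((0.62, [0.4842, 0.2567, -0.0016]), np.float64(102.7))]
top black_pointer [((0.79, [0.5945, 0.1137, 0.0303]), np.float64(76.5))]
top green_band [((0.76, [0.5371, 0.1114, 0.0259]), np.float64(95.9))]
top red_line [((0.64, [0.6008, 0.113, 0.0251]), np.float64(74.5))]
top objective [((0.57, [0.6007, 0.1091, 0.0248]), np.float64(74.1)), ((0.5, [0.5836, 0.0583, 0.0401]), np.float64(75.4))]
top nest [((0.81, [0.5856, 0.0593, 0.0379]), np.float64(74.6))]
top [246 175] 206 135
```

View pics/f2.png

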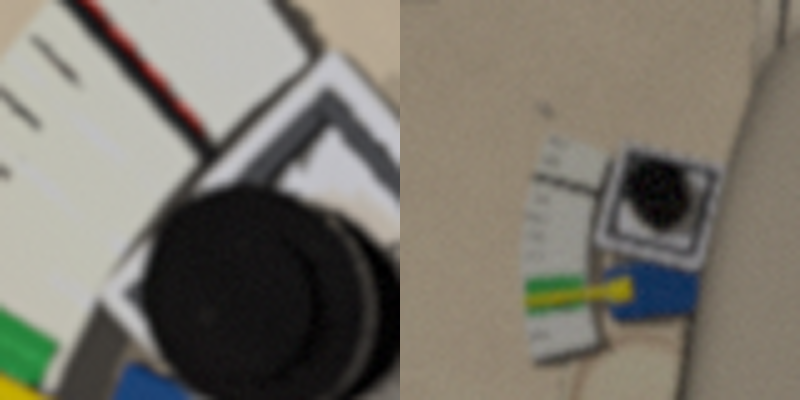

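```bash
python3 - <<'E'
from h import *
A=np.array([.5543,-.0543]);cp=camera_params('wrist');print(cp['eye'])
f=lambda l,z:back(cp,np.array(l)/5+[131,42],z)[:,:2]
for n,l,z in(('redR',[(97,0),(150,65),(207,132)],.024),('blackL',[(62,0),(128,75),(190,148)],.031),('blackR',[(83,0),(142,70),(200,138)],.031)):
  p=f(l,z);d=p-A;print(n,np.degrees(np.arctan2(d[:,1],d[:,0])).round(2),np.hypot(*d.T).round(4))
E
```

```text
[ 0.61742626 -0.00888829  0.30344098]
redR [74.52 74.64 74.67] [0.1844 0.1707 0.1562]
blackL [75.56 75.6  75.74] [0.1853 0.1694 0.154 ]
blackR [74.71 74.78 74.82] [0.1829 0.1683 0.154 ]
```

The top crop shows the black pointer covering the red line at (565,183), yellow on green at (560,292), and the objective inside the rim. The wrist measurement puts black within 0.1° of red, and the robot touches nothing.

```bash
python3 -c "
from h import *
print(ticket.job_done())"
```

```text
the job is handed in; nothing more can be done
None
```

I handed the job in at about 27 s. By my last images the objective stood in the rim, yellow was in the green band, black was about 0.3 mm from the red line, and the gripper was clear; the judge's verdict was not shown.

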